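# Set up a beaker on the magnetic stirrer

### The job

The larger beaker is drying upside down on the bench: turn it over and stand it mouth-up in the middle of the stirrer's round plate. Then take the long stir bar out of the tray, and put it into that beaker so that it lies on the bottom. Leave the other stirring pieces in the tray, and the small beaker, jar and tube rack standing where they are.

Things in the scene. Friction and masses are not known exactly. Their poses are not given: they have to be found in the camera images.
- beaker: larger beaker, white plastic, straight round wall, outer diameter 60 mm, height 76 mm, wall 3 mm, base 4 mm thick, about 50 to 100 g. Starts upside down on the bench. Origin: centre of its mouth (rim plane); its z axis runs from the mouth to the closed base, so z points up while it is upside down and down when it stands mouth-up; the outer face of the base is at z = 76 mm.
- stirrer: magnetic stirrer, fixed to the bench: grey housing 180 (x) x 140 (y) x 42 mm high with a knob on its -x face and an 8 mm high dark steel plate on top. Origin: centre of the underside.
- plate (a point): centre of the top face of the stirrer's round dark steel plate, diameter 116 mm, 50 mm above the bench; it is 20 mm towards the stirrer's +x from the housing's centre.
- tray: light blue open tray, fixed to the bench, outer 150 (x) x 186 (y) x 26 mm high, walls and floor 4 mm thick. Origin: centre of the underside.
- long_bar: white stir bar lying loose in the tray, the only long one: 40 mm long, 10 mm thick, round ends, about 14 g. Origin: its centre; x axis along its length.
- short_bar1: white stir bar lying loose in the tray, short: 22 mm long, 10 mm thick. Origin: its centre; x along its length.
- short_bar2: as short_bar1.
- short_bar3: as short_bar1.
- disc_piece: white disc-shaped stirring piece in the tray, 22 mm diameter, 10 mm high. Origin: its centre; z is its axis.
- cross_piece: white cross-shaped stirring piece in the tray, 24 x 24 mm, arms 8 mm wide, 10 mm high. Origin: its centre.
- small_beaker: bystander: small white beaker upside down, diameter 42 mm, height 52 mm. Origin: centre of its mouth, on the bench; z up to its base.
- jar: bystander: white jar with a cap, diameter 54 mm, 85 mm high. Origin: centre of its underside.
- tube_rack: bystander: white tube rack 50 (x) x 110 (y) mm, 45 mm high, with three glass tubes reaching 68 mm. Origin: centre of its underside.
Things that resemble listed ones, but are neither listed nor needed, are in the scene too. Leave any orange or pink look-alike of the beaker alone.

How it is judged (in metres and radians):
On the way, in this order (a step that is already met when the one before it is completed fails the run):
1. the beaker stands mouth-up on the stirrer's plate, at its middle (angle between beaker's own z axis and vertical above 3.02 rad and horizontal distance between beaker and plate below 0.02 m and height (world z) of beaker between 0.121 and 0.131 m and linear speed of beaker below 0.03 m/s), for 0.2 s.
2. the long stir bar lies in the beaker (z of long_bar in the frame of beaker between 0.058 and 0.076 m and x of long_bar in the frame of beaker between -0.027 and 0.027 m and y of long_bar in the frame of beaker between -0.027 and 0.027 m), for 0.2 s.
At the end, for the whole second after the job is handed in: Beaker at rest mouth-up (within 0.12 rad) on the plate, axis within 20 mm of its centre; long bar inside, centre within 18 mm of the base's outer face; the five other pieces still in the tray (within 115 mm of its centre, below 30 mm) (all of step 2 and angle between beaker's own z axis and vertical above 3.02 rad and horizontal distance between beaker and plate below 0.02 m and height (world z) of beaker between 0.121 and 0.131 m and linear speed of beaker below 0.02 m/s and linear speed of long_bar below 0.05 m/s and horizontal distance between each of short_bar1, short_bar2, short_bar3, disc_piece, cross_piece and tray below 0.115 m and height (world z) of each of short_bar1, short_bar2, short_bar3, disc_piece, cross_piece below 0.03 m); the robot touches nothing.
It fails at once if the small beaker is shifted by more than 30 mm or tipped (distance of small_beaker from where it was at the start of the episode above 0.03 m or angle between small_beaker's own z axis and vertical above 0.35 rad).
It fails at once if the jar is shifted by more than 30 mm or tipped (distance of jar from where it was at the start of the episode above 0.03 m or angle between jar's own z axis and vertical above 0.35 rad).
It fails at once if the tube rack is shifted by more than 30 mm or tipped (distance of tube_rack from where it was at the start of the episode above 0.03 m or angle between tube_rack's own z axis and vertical above 0.35 rad).
It also fails if it takes over 72 s, if anything falls off the work surface, if the arm or the gripper's body presses on something with over 40 N, if the wrist force passes 120 N, or if a joint passes its speed limit or range.

### The arm

A 6-joint arm with a two-finger parallel gripper is mounted at the origin on the work surface. World frame = base frame: x ahead of the robot, y to its left, z up, the work surface at z = 0. Lengths are in m, angles in degrees, forces in N, time in s.
With the tool pointing down it reaches from about 0.375 to 0.9 m from the base axis. Payload 3.1 kg.
Tool frame: the origin (TCP) lies between the finger pads; the fingertips stand 11 mm ahead of it and the grasp point (between the pads) lies 8 mm behind it; z points along the fingers, y is the line along which they close (so a half turn about z gives the same grasp; the last joint's range is limited). The gripper opens to 87 mm and grips with 3 to 60 N. Pads are 19 mm wide; open, the fingers measure 117 mm over their backs; the gripper's body (75 mm by 190 mm) begins 51 mm behind the grasp point.
Start: joints at [-80.587, 30.224, 82.088, -0, 67.689, -10.227], TCP at [0.21, -0.589, 0.234] pointing down, gripper open.
Joint ranges: [-176.69, 176.69], [-43.24, 126.21], [12.49, 139.97], [-82, 262], [0, 151.66], [-163.58, 163.58]. Speed limits (degrees/s): [159.86, 159.86, 180, 180, 180, 180].

### API

Orientations are given as a 3x3 rotation matrix whose columns are the frame's x, y, z axes.
In Python, from rig import bot, viewer, workorder, models gives the robot as it stands.
- The arm moves only by the shell command python3 -m jog 'ROWS'. ROWS is JSON, a list of rows, each a list of 7 numbers: the opening, from 0 (shut) to 1 (fully open), then the shift along the tool's x, y, z in m, then the turn, a rotation vector about the tool's x, y, z in degrees. In form: [[claw, x, y, z, ax, ay, az], ...]. A call has 1 to 20 rows; each row is the pose to reach, as a shift and turn from the pose commanded when the call began, along the tool's axes at that moment; what a row does not reach only later rows make up. A row lasts 1/8 s, in which the tool goes at most 62.5 mm and 10.7 degrees, less where a joint would pass 70% of its speed; a pose out of reach is approached as far as the arm can. A call with a gripper value outside its range is refused whole. The fingers move at their own pace and stop on an object; the grip force is fixed at half the most. Time passes only in rows, so rows that repeat a pose let the fingers close. It gives the time, the measured TCP pose, the force, the opening and the grip force at its end, in the units of the state.
- bot.read_state(): the state, without advancing time (a new reading comes with each control period).
- viewer.capture(name): name is "side" or "top" or "wrist"; returns (picture, depth): 420x560x3 uint8, blue, green, red; 420x560 float32, m along the optical axis (not along the pixel's ray), 0 where there is no reading.
- viewer.camera_info(name): a dict with "fx", "fy", "cx", "cy" (pixels), "world_to_cam" (4x4, takes a point from world to camera coordinates). Camera axes: x right, y down, z forward; pixel columns grow to the right and rows downward; lengths in m; the calibration is good to about 2 mm. A picture is of the moment at which its call begins: read the wrist's pose just before it. camera_info takes no time and is no camera call; for the wrist camera it gives the pose at the moment of the call.
- workorder.hand_in(): hands the job in; it is judged then, once.
Trained networks look in the newest picture that a camera, given by its name, has taken for a name from the list of things; names that differ only in an ending like _2 or _b are one class to them, and where a whole thing is asked for, a point or a joint stands for the part that bears it (a point fixed in the world has none). Each returns a list of dicts, best first, with "p" (0 to 1); they miss things now and then, are a little off and sometimes report something else, mostly with a low value. They report only what shows in the picture. A call takes as long as a camera call. They do not tell look-alikes from the thing itself.
- models.outline_of(camera, thing): "mask" (420x560 bool, what is visible of it).
- models.tip_of(camera, thing): "xyz" ([x, y, z] in m, in world coordinates, good to about 4 mm: a listed point, or the origin of a listed thing).
The state is a dict: "time_s": time; "joint_positions": joint angles; "qvel": joint speeds; "tau": joint torques, N m; "position": TCP position; "tcp_rot": TCP orientation; "force": force on the tool from outside, world axes, zero at the start; "moment": the same for the moment, N m; "opening": opening from 0.0 (shut) to 1.0 (fully open); "grasp_force": force on a finger pad.
Only numpy, scipy, OpenCV 4.12 (cv2) and the standard library are available. Lean on these libraries where they do the work, as an engineer would, in place of code of your own. Each camera call takes 0.05 s, during which the arm holds its last target. There are 200 camera calls.

## Working session

There is one attempt and no reset: what is moved stays moved. The work goes in short steps, Python scripts to look and compute and a shell command to move; the robot and the scene stay as the last step left them, time stands still between calls to the robot, and variables do not carry over. Pictures are saved under pics/ and viewed, at most 10 in all, crops included, and the job is handed in when it is done.

```bash
mkdir -p pics; ls; cat > h.py <<'E'
import numpy as np, cv2
from rig import bot, viewer, workorder, models
def deproj(cam, mask, depth, info=None):
    i=info or viewer.camera_info(cam); v,u=np.nonzero(mask&(depth>0)); d=depth[v,u]
    P=np.c_[(u-i["cx"])/i["fx"]*d,(v-i["cy"])/i["fy"]*d,d,np.ones(len(d))]
    return (np.linalg.inv(i["world_to_cam"])@P.T).T[:,:3]
E
python3 - <<'E'
from h import *
s=bot.read_state(); print(s["position"],s["tcp_rot"],s["time_s"],s["opening"])
ims={}
for c in ("top","side"):
    im,d=viewer.capture(c); ims[c]=im; cv2.imwrite(f"pics/{c}0.png",im); np.save(f"{c}_d.npy",d)
    for t in ("beaker","plate","stirrer","tray","long_bar","short_bar","disc_piece","cross_piece","small_beaker","jar","tube_rack"):
        try:
            o=models.tip_of(c,t)
            print(c,t,[(round(q["p"],2),np.round(q["xyz"],3).tolist()) for q in o[:4]])
        except Exception as e: print(c,t,e)
i=viewer.camera_info("top");print(i)
E
```

```text
pics
[ 0.20997368 -0.58790259  0.23256372] [[ 9.41827627e-01  3.36096061e-01 -3.96945224e-04]
 [ 3.36096112e-01 -9.41825220e-01  2.15834767e-03]
 [ 3.51559127e-04 -2.16620321e-03 -9.99997592e-01]] 0.0 1.0013085902877885
top beaker [(0.91, [0.552, -0.136, 0.001]), (0.8, [0.617, -0.077, 0.002]), (0.74, [0.511, 0.013, 0.002]), (0.33, [0.519, 0.311, 0.001])]
top plate [(0.83, [0.539, 0.314, 0.051])]
top stirrer [(0.96, [0.522, 0.313, 0.003]), (0.21, [0.724, -0.161, -0.0])]
top tray [(0.67, [0.497, -0.328, 0.006])]
top long_bar [(0.59, [0.515, -0.317, 0.007]), (0.39, [0.758, 0.168, 0.002])]
top short_bar [(0.61, [0.486, -0.385, 0.008]), (0.51, [0.502, -0.271, 0.007])]
top disc_piece [(0.57, [0.459, -0.295, 0.012])]
top cross_piece [(0.51, [0.539, -0.363, 0.01])]
top small_beaker [(0.69, [0.744, -0.018, 0.001])]
top jar [(0.66, [0.758, 0.166, -0.002])]
top tube_rack [(0.9, [0.727, -0.158, -0.0])]
side beaker [(0.9, [0.511, 0.018, -0.002]), (0.77, [0.622, -0.074, 0.004]), (0.6, [0.546, -0.139, -0.004])]
side plate [(0.86, [0.536, 0.313, 0.049])]
side stirrer [(0.89, [0.517, 0.313, -0.004])]
[... 169 characters left out ...]
 (0.48, [0.487, -0.383, 0.007])]
side disc_piece [(0.48, [0.458, -0.292, 0.01])]
side cross_piece [(0.42, [0.536, -0.363, 0.01])]
side small_beaker [(0.9, [0.746, -0.015, -0.001])]
side jar []
side tube_rack [(0.94, [0.725, -0.167, -0.003])]
{'fx': 494.0555905630481, 'fy': 494.0555905630481, 'cx': 272.9989228727666, 'cy': 215.7378325899797, 'world_to_cam': array([[-8.57364151e-04, -9.99993530e-01,  3.49356354e-03,
        -6.34771129e-03],
       [-9.80944716e-01,  1.62273911e-04, -1.94286998e-01,
         6.16157986e-01],
       [ 1.94285174e-01, -3.59356741e-03, -9.80938509e-01,
         1.04185817e+00],
       [ 0.00000000e+00,  0.00000000e+00,  0.00000000e+00,
         1.00000000e+00]])}
```

View pics/top0.png

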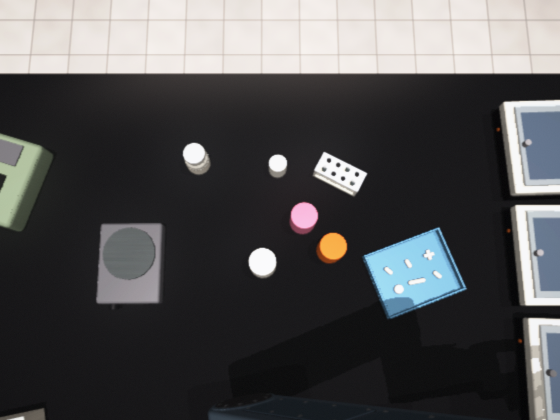

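View pics/side0.png

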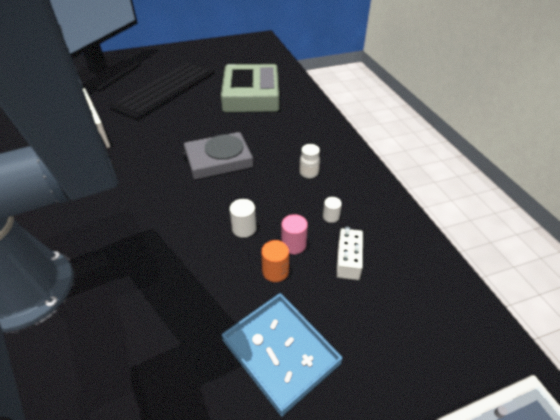

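The top picture shows three beaker-sized cylinders: white at (262,263), pink at (304,218) and orange at (332,248). The task says white plastic, so it is the one at (262,263). In the tray, four bars: (390,271), (408,263), (437,274) and (417,282). The last is about twice as long as the others, so it's the long bar. I'll confirm both in a crop and refine the positions.

```bash
python3 - <<'E'
from h import *
im,d=viewer.capture("top"); g=im.astype(int)
a=cv2.resize(im[230:295,225:300],(400,347),interpolation=cv2.INTER_CUBIC)
b=cv2.resize(im[225:320,360:470],(400,345),interpolation=cv2.INTER_CUBIC)
cv2.imwrite("pics/crop.png",np.hstack([a[:345],b]))
for t in ("beaker","long_bar","plate"):
    for o in models.outline_of("top",t)[:3]:
        m=o["mask"]; P=deproj("top",m,d); print(t,round(o["p"],2),m.sum(),np.argwhere(m).mean(0)[::-1].round(),im[m].mean(0).round())
        if len(P)<10: continue
        zt=np.percentile(P[:,2],95); Q=P[P[:,2]>zt-.008]
        (c,s,ang)=cv2.minAreaRect((Q[:,:2]*1000).astype(np.float32)); cc=cv2.minEnclosingCircle((Q[:,:2]*1000).astype(np.float32))
        print("  top z",zt,"rect",c,s,ang,"circ",cc)
# white blobs in tray
w=((im.min(2)>150)).astype(np.uint8); w[:, :360]=0; w[:,470:]=0; w[:225]=0; w[320:]=0
n,l,st,ce=cv2.connectedComponentsWithStats(w)
for k in range(1,n):
    if st[k,4]<15: continue
    P=deproj("top",l==k,d); q=(P[:,:2]*1000).astype(np.float32)
    print("blob",ce[k].round(1),st[k,4],P.mean(0).round(4),np.round(P[:,2].max(),3),cv2.minAreaRect(q))
E
```

```text
beaker 0.91 655 [262. 263.] [233. 233. 233.]
  top z 0.07922351411447343 rect (512.4332885742188, 18.454544067382812) (58.612091064453125, 54.563934326171875) 88.5047836303711 circ ((513.1891479492188, 18.12999725341797), 29.89243507385254)
beaker 0.84 658 [302. 217.] [192. 160. 224.]
  top z 0.07882058850815366 rect (614.7642211914062, -72.37287139892578) (57.32810592651367, 55.51715087890625) 15.434192657470703 circ ((614.7870483398438, -73.22869110107422), 29.795269012451172)
beaker 0.56 705 [331. 247.] [ 62. 148. 221.]
  top z 0.07877960068422411 rect (546.22265625, -135.0950164794922) (57.33567428588867, 57.373252868652344) 89.18498229980469 circ ((547.2588500976562, -135.69171142578125), 30.186521530151367)
long_bar 0.37 57 [416. 280.] [236. 236. 234.]
  top z 0.016327904779997036 rect (475.7870788574219, -330.840576171875) (8.381851196289062, 33.25319290161133) 11.045694351196289 circ ((474.24658203125, -331.1412658691406), 16.678762435913086)
plate 0.59 5354 [130. 264.] [122. 119. 120.]
  top z 0.052504954680637136 rect (515.2898559570312, 313.83868408203125) (173.1852569580078, 134.83363342285156) 0.7890921235084534 circ ((515.8226318359375, 314.34710693359375), 104.29148864746094)
blob [398.4 275.9] 2069 [ 0.4867 -0.2942  0.005 ] 0.029 ((484.2830810546875, -295.3165283203125), (134.5264434814453, 118.36141967773438), 20.802513122558594)
blob [429.1 254.5] 91 [ 0.5352 -0.3662  0.01  ] 0.019 ((536.0357666015625, -367.0762939453125), (24.7470703125, 25.02547836303711), 52.176387786865234)
blob [437.6 274.1] 56 [ 0.4901 -0.3828  0.0098] 0.021 ((490.29144287109375, -383.71954345703125), (25.64942741394043, 13.900854110717773), 45.498443603515625)
```

View pics/crop.png

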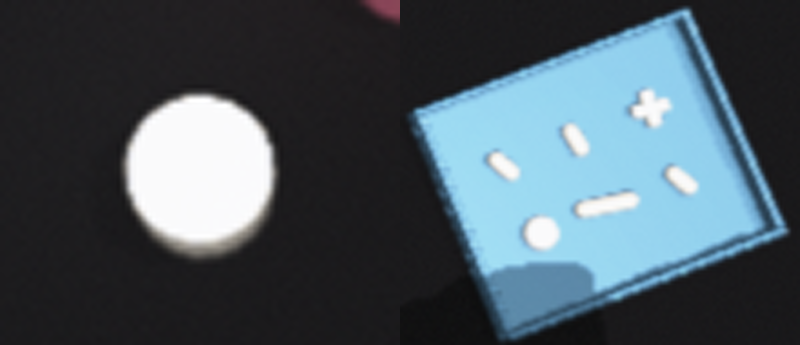

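```bash
python3 -m jog '[[1,0,-0.15,-0.15,0,0,0],[1,0,-0.15,-0.15,0,0,0],[1,0,-0.15,-0.15,0,0,0],[1,0,-0.15,-0.15,0,0,0]]'; python3 -c "
from h import *
print(bot.read_state()['joint_positions'])"
```

```text
time_s: 1.9
position: [0.1594, -0.446, 0.3865]
tcp_rot: [[0.942, 0.336, 0.0], [0.336, -0.942, -0.004], [-0.001, 0.004, -1.0]]
force: [-0.0, 0.2, 0.2]
opening: 0.999
grasp_force: 0.0
[-8.38896172e+01  8.82821897e+00  9.02154021e+01 -4.64124374e-03
  8.07034218e+01 -1.35295152e+01]
```

The crop confirms it: the plain white beaker on the left, and the long bar at crop (608,205), clearly longer than the three short ones. Next I'll move clear and tilt the tool, which also gives me joint data.

```bash
python3 -m jog '[[1,0.34,-0.245,0,0,0,0],[1,0.34,-0.245,0,0,0,0],[1,0.34,-0.245,0,0,0,0],[1,0.34,-0.245,0,0,0,0],[1,0.34,-0.245,0,0,0,0],[1,0.34,-0.245,0,0,0,0],[1,0.34,-0.245,0,0,0,0],[1,0.34,-0.245,0,0,0,0],[1,0.34,-0.245,0,0,0,0],[1,0.34,-0.245,0,0,0,0]]'; python3 -c "
from h import *
print(np.round(bot.read_state()['joint_positions'],2))"
python3 -m jog '[[1,0,0,0,0,10,0],[1,0,0,0,0,20,0],[1,0,0,0,0,30,0],[1,0,0,0,0,30,0],[1,0,0,0,0,30,0]]'; python3 -c "
from h import *
print(np.round(bot.read_state()['joint_positions'],2))"
```

```text
time_s: 3.15
position: [0.397, -0.1033, 0.3835]
tcp_rot: [[0.943, 0.334, -0.0], [0.334, -0.943, -0.0], [-0.0, 0.0, -1.0]]
force: [-0.5, 0.1, 0.6]
opening: 0.996
grasp_force: 0.0
[-3.027e+01  2.980e+00  9.749e+01 -2.000e-02  7.953e+01  4.022e+01]
time_s: 3.78
position: [0.3977, -0.1036, 0.3841]
tcp_rot: [[0.817, 0.334, 0.47], [0.29, -0.943, 0.166], [0.499, 0.001, -0.867]]
force: [-0.2, 0.8, 0.0]
opening: 1.003
grasp_force: 0.0
[-52.12  -6.31 112.58  30.98  66.76   7.62]
```

```bash
cat >> h.py <<'E'
from scipy.spatial.transform import Rotation as Ro
from scipy.optimize import least_squares
def fk(q,p):
    r=lambda a,x:Ro.from_euler(a,x,degrees=True)
    a1,d1,b,L2,e3,L3,L6=p
    R=r('z',q[0]); P=R.apply([a1,b,d1]); R=R*r('y',q[1]); P=P+R.apply([0,0,L2]); R=R*r('y',q[2])
    P=P+R.apply([e3,0,L3]); R=R*r('z',q[3])*r('y',q[4]); W=P; P=P+R.apply([0,0,L6]); R=R*r('z',q[5]+90)
    return P,R,W
DATA=[([-80.587,30.224,82.088,0,67.689,-10.227],[.21,-.588,.2326]),
([-83.8896,8.828,90.215,0,80.703,-13.53],[.1594,-.446,.3865]),
([-30.27,2.98,97.49,-.02,79.53,40.22],[.397,-.1033,.3835]),
([-52.12,-6.31,112.58,30.98,66.76,7.62],[.3977,-.1036,.3841])]
E
python3 - <<'E'
from h import *
f=lambda p:np.concatenate([fk(q,p)[0]-x for q,x in DATA])
s=least_squares(lambda p:np.r_[f(p),1e-4*p[0],1e-4*p[4]],[0,.4,.11,.4,0,.4,.25]); print(s.x.round(4),np.abs(f(s.x)).max())
for q,x in DATA[-2:]: print(fk(q,s.x)[1].as_matrix().round(3))
E
```

```text
[-0.004   0.2763  0.111   0.5876  0.1147  0.3959  0.2948] 0.00033821391296068315
[[ 0.943  0.334 -0.   ]
 [ 0.334 -0.943 -0.   ]
 [-0.     0.    -1.   ]]
[[ 0.817  0.334  0.47 ]
 [ 0.29  -0.943  0.166]
 [ 0.499  0.001 -0.867]]
```

```bash
cat >> h.py <<'E'
PAR=np.array([-0.004,0.2763,0.111,0.5876,0.1147,0.3959,0.2948])
LO=np.array([-176.69,-43.24,12.49,-82,0,-163.58]);HI=np.array([176.69,126.21,139.97,262,151.66,163.58])
def pose(az,pitch,xup):  # tool z heading az, pitch deg below horizontal, tool x up (+1)/down(-1)
    a,b=np.radians([az,pitch]); z=np.array([np.cos(a)*np.cos(b),np.sin(a)*np.cos(b),-np.sin(b)])
    y=np.cross(z,[0,0,1.]); y/=np.linalg.norm(y); y*=xup; x=np.cross(y,z)
    return Ro.from_matrix(np.c_[x,y,z])
def ik(P,R,q0):
    def f(q):
        p,r,_=fk(q,PAR); return np.r_[(p-P)*10,(R.inv()*r).as_rotvec()*3]
    s=least_squares(f,np.clip(q0,LO+1,HI-1),bounds=(LO,HI),x_scale=50.); return s.x,np.abs(s.fun).max()
E
python3 - <<'E'
from h import *
cur=np.array(bot.read_state()["joint_positions"])
for name,P,pit in (("grasp",[.512,.017,.038],8),("place",[.538,.313,.090],-2)):
  for az in range(-90,111,20):
    for xu in (1,-1):
      best=[]
      for s in ([az-60,20,110,60,60,0],[az+60,20,110,-60,60,0],[az-90,30,120,90,80,90],[az-90,30,120,90,80,-90],[az,20,120,170,30,0],[az,20,120,150,30,150],[az-60,20,110,60,60,-150]):
        q,e=ik(P,pose(az,pit,xu),s)
        if e<1e-3 and not any(np.abs(q-b).max()<2 for b in best): best.append(q)
      for q in best: print(name,az,xu,q.round(0).astype(int).tolist(),"W",fk(q,PAR)[2].round(3))
E
```

```text
grasp -90 1 [20, 69, 89, -68, 90, -111] W [0.512 0.309 0.079]
grasp -90 -1 [20, 69, 89, -68, 90, 69] W [0.512 0.309 0.079]
grasp -50 1 [21, 72, 116, 250, 85, -83] W [0.324 0.241 0.079]
grasp -50 -1 [21, 72, 116, 250, 85, 97] W [0.324 0.241 0.079]
grasp -30 1 [11, 81, 128, 222, 104, -71] W [0.259 0.163 0.079]
grasp -30 -1 [11, 81, 128, 222, 104, 109] W [0.259 0.163 0.079]
grasp -10 1 [-11, 93, 137, 178, 132, -92] W [0.225 0.068 0.079]
grasp -10 -1 [-11, 93, 137, 178, 132, 88] W [0.225 0.068 0.079]
grasp 10 1 [-38, 95, 138, 125, 116, -131] W [ 0.225 -0.034  0.079]
grasp 10 -1 [-38, 95, 138, 125, 116, 49] W [ 0.225 -0.034  0.079]
grasp 30 1 [-49, 83, 130, 104, 89, -122] W [ 0.259 -0.129  0.079]
grasp 30 -1 [-49, 83, 130, 104, 89, 58] W [ 0.259 -0.129  0.079]
grasp 50 1 [-49, 73, 118, 82, 80, -101] W [ 0.324 -0.207  0.079]
grasp 50 -1 [-49, 73, 118, 82, 80, 79] W [ 0.324 -0.207  0.079]
grasp 70 1 [-45, 69, 105, 64, 85, -85] W [ 0.412 -0.257  0.079]
grasp 70 -1 [-45, 69, 105, 64, 85, 95] W [ 0.412 -0.257  0.079]
grasp 90 1 [-39, 69, 91, 50, 95, -75] W [ 0.512 -0.275  0.079]
grasp 90 -1 [-
[... 718 characters left out ...]
W [0.248 0.262 0.08 ]
place 10 -1 [29, 75, 121, 200, 107, 95] W [0.248 0.262 0.08 ]
place 30 1 [11, 78, 125, 159, 114, -98] W [0.283 0.166 0.08 ]
place 30 -1 [11, 78, 125, 159, 114, 82] W [0.283 0.166 0.08 ]
place 50 1 [-4, 75, 121, 124, 102, -104] W [0.349 0.087 0.08 ]
place 50 -1 [-4, 75, 121, 124, 102, 76] W [0.349 0.087 0.08 ]
place 70 1 [-10, 71, 111, 100, 92, -92] W [0.437 0.036 0.08 ]
place 70 -1 [-10, 71, 111, 100, 92, 88] W [0.437 0.036 0.08 ]
place 90 1 [-10, 69, 98, 81, 94, -76] W [0.538 0.018 0.08 ]
place 90 -1 [-10, 69, 98, 81, 94, 104] W [0.538 0.018 0.08 ]
place 110 1 [-7, 69, 83, 67, 104, -64] W [0.639 0.036 0.08 ]
place 110 -1 [-7, 69, 83, 67, 104, 116] W [0.639 0.036 0.08 ]
```

```bash
cat >> h.py <<'E'
def rel(P,R,P0=None,R0=None):
    s=bot.read_state(); P0=s["position"] if P0 is None else P0; R0=Ro.from_matrix(s["tcp_rot"]) if R0 is None else R0
    return R0.inv().apply(np.array(P)-P0).round(4), (R0.inv()*R).as_rotvec(degrees=True).round(2)
def sim(P,R,n=8,q=None,P0=None,R0=None):
    s=bot.read_state(); q=np.array(s["joint_positions"]) if q is None else q
    P0=np.array(s["position"]) if P0 is None else P0; R0=Ro.from_matrix(s["tcp_rot"]) if R0 is None else R0
    rv=(R0.inv()*R).as_rotvec()
    for k in range(1,n+1):
        q,e=ik(P0+(np.array(P)-P0)*k/n,R0*Ro.from_rotvec(rv*k/n),q)
        print(k,q.round(0).astype(int).tolist(),"e%.4f"%e,"Wz%.2f"%fk(q,PAR)[2][2])
    return q,np.array(P),R
E
python3 - <<'E'
from h import *
A=pose(35,8,1)
print(rel([.50,.01,.22],A)); q,P,R=sim([.50,.01,.22],A)
q,P,R=sim([.512,.017,.038],A,3,q,P,R)
q,P,R=sim([.512,.017,.30],A,2,q,P,R)
m=A*Ro.from_euler('z',90,degrees=True); q,P,R=sim([.5,.1,.30],m,4,q,P,R)
B=pose(65,-2,-1); q,P,R=sim([.538,.313,.2],B,6,q,P,R); q,P,R=sim([.538,.313,.09],B,3,q,P,R)
E
```

```text
(array([ 0.0347, -0.0731,  0.2092]), array([13.32, 51.77, -8.92]))
1 [-54, -4, 117, 40, 64, -3] e0.0000 Wz0.60
2 [-56, -1, 122, 50, 62, -15] e0.0000 Wz0.56
3 [-57, 5, 127, 60, 61, -29] e0.0000 Wz0.51
4 [-58, 12, 131, 70, 61, -44] e0.0000 Wz0.47
5 [-58, 21, 135, 80, 64, -61] e0.0000 Wz0.42
6 [-57, 31, 137, 87, 69, -76] e0.0000 Wz0.37
7 [-55, 43, 138, 92, 76, -90] e0.0000 Wz0.31
8 [-52, 53, 137, 94, 83, -100] e0.0000 Wz0.26
1 [-52, 63, 135, 96, 84, -109] e0.0000 Wz0.20
2 [-51, 72, 132, 97, 85, -114] e0.0000 Wz0.14
3 [-50, 80, 127, 98, 85, -117] e0.0000 Wz0.08
1 [-50, 61, 135, 97, 84, -106] e0.0000 Wz0.21
2 [-50, 36, 135, 94, 81, -81] e0.0000 Wz0.34
1 [-47, 37, 137, 97, 81, -61] e0.0000 Wz0.34
2 [-45, 37, 139, 100, 81, -41] e0.0000 Wz0.34
3 [-42, 38, 140, 103, 81, -20] e0.0084 Wz0.34
4 [-38, 37, 140, 105, 81, 3] e0.0575 Wz0.34
1 [-33, 39, 138, 106, 79, 18] e0.0000 Wz0.33
2 [-28, 40, 135, 105, 78, 35] e0.0000 Wz0.32
3 [-23, 44, 131, 104, 80, 51] e0.0000 Wz0.30
4 [-18, 48, 127, 104, 82, 66] e0.0000 Wz0.27
5 [-14, 52, 123, 104, 86, 80] e0.0000 Wz0.23
6 [-9, 58, 119, 106, 91, 93] e0.0000 Wz0.19
1 [-9, 62, 118, 106, 92, 90] e0.0000 Wz0.15
2 [-9, 67, 116, 106, 93, 87] e0.0000 Wz0.12
3 [-9, 72, 114, 106, 94, 85] e0.0000 Wz0.08
```

```bash
python3 -m jog '[[1,0.01,-0.02,0.05,3.33,12.94,-2.23],[1,0.017,-0.037,0.105,6.66,25.9,-4.46],[1,0.026,-0.055,0.157,10,38.8,-6.7],[1,0.035,-0.073,0.209,13.32,51.77,-8.92],[1,0.035,-0.073,0.209,13.32,51.77,-8.92],[1,0.035,-0.073,0.209,13.32,51.77,-8.92],[1,0.035,-0.073,0.209,13.32,51.77,-8.92],[1,0.035,-0.073,0.209,13.32,51.77,-8.92]]'; python3 - <<'E'
from h import *
print(bot.read_state()["joint_positions"].round(1) if hasattr(bot.read_state()["joint_positions"],"round") else bot.read_state()["joint_positions"])
A=pose(35,8,1)
for z in (.12,.038): print(rel([.512,.017,z],A))
im,d=viewer.capture("side"); cv2.imwrite("pics/s1.png",im)
E
```

```text
time_s: 4.78
position: [0.5007, 0.012, 0.2115]
tcp_rot: [[0.126, 0.578, 0.806], [0.066, -0.816, 0.574], [0.99, -0.02, -0.141]]
force: [-0.0, 0.4, 1.2]
opening: 1.004
grasp_force: 0.0
[ -52.1   55.1  137.4   94.2   82.6 -101.5]
(array([-0.0888,  0.0042,  0.0249]), array([-0.46,  0.1 , -1.07]))
(array([-0.17  ,  0.0058,  0.0364]), array([-0.46,  0.1 , -1.07]))
```

View pics/s1.png

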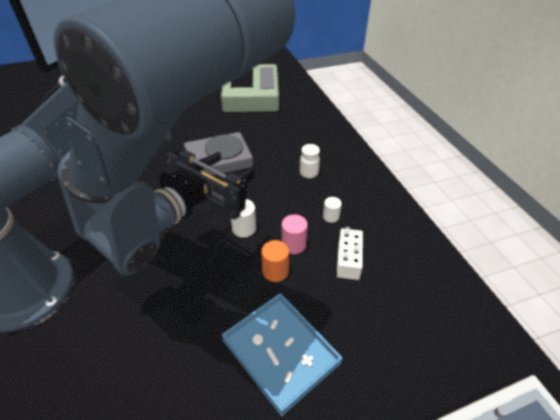

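The picture shows the gripper hanging above the white beaker (243,218), with the wrist at (140,250). I'll check the wrist housing's clearance before going down.

```bash
python3 - <<'E'
from h import *
q=np.array(bot.read_state()["joint_positions"]); W=fk(q,PAR)[2]; print("W",W)
for c in ("side","top"):
    im,d=viewer.capture(c)
    P=deproj(c,np.ones(d.shape,bool),d)
    n=P[(np.linalg.norm(P[:,:2]-W[:2],axis=1)<.13)&(P[:,2]>.08)]
    print(c,len(n),"zmin rel W",np.percentile(n[:,2]-W[2],[0,1,3,10]).round(3))
    R=Ro.from_matrix(bot.read_state()["tcp_rot"]); L=R.inv().apply(P-bot.read_state()["position"]); s=(P[:,2]>.1)&(np.abs(L[:,0])<.12)&(np.abs(L[:,1])<.15)
    for a in range(-320,40,30):
        k=L[s&(L[:,2]>a/1000)&(L[:,2]<(a+30)/1000)]
        if len(k)>5: print(a,len(k),"x",k[:,0].min().round(3),k[:,0].max().round(3),"y",k[:,1].min().round(3),k[:,1].max().round(3))
E
```

```text
W [ 0.25925213 -0.1519556   0.25506534]
side 9854 zmin rel W [-0.051 -0.034 -0.023  0.   ]
-320 1487 x -0.054 0.12 y -0.035 0.086
-290 871 x -0.047 0.119 y 0.053 0.085
-260 98 x -0.036 0.026 y 0.026 0.066
-230 531 x -0.039 0.033 y -0.015 0.039
-200 484 x -0.027 0.033 y -0.022 0.039
-170 563 x -0.039 0.035 y -0.046 0.04
-140 477 x -0.027 0.024 y -0.048 0.021
-110 1637 x -0.042 0.035 y -0.093 0.098
-80 650 x -0.043 0.035 y -0.083 0.094
-50 115 x -0.017 0.008 y -0.056 0.059
-20 199 x -0.016 0.008 y -0.052 0.058
10 8 x -0.009 0.005 y -0.048 0.055
top 16994 zmin rel W [-0.     0.129  0.173  0.216]
-320 102 x -0.007 0.118 y -0.064 -0.032
-290 61 x -0.002 0.12 y -0.063 -0.032
-170 342 x 0.016 0.12 y -0.148 0.016
-140 674 x 0.014 0.029 y -0.051 0.016
-110 1570 x -0.042 0.039 y -0.096 0.093
-80 1057 x -0.034 0.04 y -0.088 0.086
-50 255 x -0.013 0.013 y -0.062 0.059
-20 177 x -0.011 0.013 y -0.055 0.053
10 11 x -0.002 0.012 y -0.052 0.05
```

```bash
python3 -m jog '[[1,-0.04,0.004,0.025,-0.5,0,-1],[1,-0.07,0.004,0.025,-0.5,0,-1],[1,-0.07,0.004,0.025,-0.5,0,-1],[1,-0.07,0.004,0.025,-0.5,0,-1],[1,-0.07,0.004,0.025,-0.5,0,-1]]'; python3 - <<'E'
from h import *
A=pose(35,8,1)
print(rel([.512,.017,.038],A))
im,d=viewer.capture("side"); m=((im.min(2)>130)&(im.max(2)-im.min(2)<40))
P=deproj("side",m,d); s=(np.hypot(P[:,0]-.512,P[:,1]-.017)<.045)&(P[:,2]<.09)&(P[:,2]>.01); Q=P[s]; print(len(Q),Q.min(0),Q.max(0))
r=least_squares(lambda c:np.hypot(Q[:,0]-c[0],Q[:,1]-c[1])-.03,[.512,.017],loss="soft_l1",f_scale=.002); w=Q[Q[:,2]<.065]
r2=least_squares(lambda c:np.hypot(w[:,0]-c[0],w[:,1]-c[1])-.03,[.512,.017],loss="soft_l1",f_scale=.002); print(r2.x,len(w))
E
```

```text
time_s: 5.55
position: [0.5149, 0.0171, 0.1501]
tcp_rot: [[0.099, 0.57, 0.815], [0.096, -0.821, 0.563], [0.99, 0.023, -0.137]]
force: [-0.1, 0.7, 0.2]
opening: 0.995
grasp_force: 0.0
(array([-0.1113, -0.0041,  0.0129]), array([ 0.39, -0.15,  1.25]))
28 [ 0.51864489 -0.0149471   0.0101069 ] [ 0.53691235 -0.00558611  0.02912656]
[0.51506643 0.01485766] 28
```

```bash
python3 -m jog '[[1,-0.04,-0.004,0.005,0,0,0.8],[1,-0.08,-0.004,0.009,0,0,0.8],[1,-0.111,-0.004,0.013,0,0,0.8],[1,-0.111,-0.004,0.013,0,0,0.8],[1,-0.111,-0.004,0.013,0,0,0.8]]'; python3 - <<'E'
from h import *
print(rel([.5125,.0165,.038],pose(35,8,1)))
E
```

```text
time_s: 6.22
position: [0.5114, 0.0177, 0.0372]
tcp_rot: [[0.11, 0.569, 0.815], [0.08, -0.823, 0.563], [0.991, 0.003, -0.136]]
force: [-1.1, 0.4, 0.1]
opening: 1.001
grasp_force: 0.0
(array([0.0008, 0.0016, 0.0001]), array([ 0.37, -0.17,  0.14]))
```

```bash
python3 -m jog '[[0.5,0,0,0,0,0,0],[0.5,0,0,0,0,0,0],[0.5,0,0,0,0,0,0],[0.5,0,0,0,0,0,0],[0.5,0,0,0,0,0,0],[0.5,0,0,0,0,0,0]]'; python3 -m jog '[[0.5,0.04,0,-0.005,0,0,0],[0.5,0.10,0,-0.012,0,0,0],[0.5,0.16,0,-0.02,0,0,0],[0.5,0.22,0,-0.03,0,0,0],[0.5,0.26,0,-0.03,0,0,0],[0.5,0.26,0,-0.03,0,0,0]]'; python3 - <<'E'
from h import *
s=bot.read_state(); print(s["joint_positions"])
m=pose(35,8,1)*Ro.from_euler('z',90,degrees=True); print(rel([.55,.15,.30],m))
B=pose(65,-2,-1)
q,P,R=sim([.55,.15,.30],m,5); print(rel([.538,.313,.2],B,P,R)); sim([.538,.313,.2],B,5,q,P,R)
E
```

```text
time_s: 6.98
position: [0.5118, 0.0173, 0.036]
tcp_rot: [[0.109, 0.568, 0.816], [0.081, -0.823, 0.562], [0.991, 0.004, -0.136]]
force: [2.3, -1.6, 2.9]
opening: 0.676
grasp_force: 30.0
time_s: 7.72
position: [0.5152, 0.0231, 0.2995]
tcp_rot: [[0.107, 0.57, 0.815], [0.088, -0.822, 0.563], [0.99, 0.011, -0.138]]
force: [0.2, 0.3, -0.9]
opening: 0.671
grasp_force: 30.0
[-48.39071175  37.15737771 135.85391938  95.93051816  81.2801641
 -83.61986804]
(array([ 0.0154, -0.0844,  0.0998]), array([ 0.21, -0.31, 90.59]))
1 [-44, 37, 136, 100, 81, -65] e0.0000 Wz0.34
2 [-39, 37, 136, 105, 80, -47] e0.0000 Wz0.34
3 [-34, 37, 136, 110, 79, -29] e0.0000 Wz0.34
4 [-29, 36, 136, 115, 79, -11] e0.0000 Wz0.34
5 [-24, 36, 135, 120, 78, 8] e0.0000 Wz0.34
(array([-0.1404,  0.0874,  0.0968]), array([-15.79, -31.04,  85.95]))
1 [-21, 38, 132, 115, 75, 28] e0.0000 Wz0.33
2 [-19, 41, 129, 111, 76, 46] e0.0000 Wz0.31
3 [-16, 45, 126, 107, 80, 63] e0.0000 Wz0.28
4 [-13, 51, 123, 106, 85, 79] e0.0000 Wz0.24
5 [-9, 58, 119, 106, 91, 93] e0.0000 Wz0.19
```

```bash
python3 -m jog '[[0.5,0.002,-0.01,0.011,0,0,10],[0.5,0.004,-0.02,0.022,0,0,20],[0.5,0.006,-0.03,0.033,0,0,30],[0.5,0.007,-0.04,0.044,0,0,40],[0.5,0.009,-0.05,0.055,0,0,50],[0.5,0.01,-0.06,0.066,0,0,60],[0.5,0.012,-0.07,0.077,0,0,70],[0.5,0.014,-0.077,0.088,0,0,80],[0.5,0.015,-0.084,0.1,0,0,90],[0.5,0.015,-0.084,0.1,0,0,90],[0.5,0.015,-0.084,0.1,0,0,90]]'; python3 - <<'E'
from h import *
B=pose(65,-2,-1)
print(rel([.538,.313,.2],B)); sim([.538,.313,.2],B,5)
E
```

```text
time_s: 9.1
position: [0.5512, 0.1481, 0.2965]
tcp_rot: [[0.569, -0.112, 0.815], [-0.822, -0.083, 0.563], [0.005, -0.99, -0.14]]
force: [-0.4, -0.4, 0.3]
opening: 0.672
grasp_force: 30.0
(array([-0.1435,  0.0834,  0.0955]), array([-16.  , -31.4 ,  86.13]))
1 [-21, 38, 132, 115, 75, 27] e0.0000 Wz0.33
2 [-19, 41, 129, 111, 76, 46] e0.0000 Wz0.31
3 [-16, 46, 126, 107, 79, 63] e0.0000 Wz0.28
4 [-13, 51, 123, 106, 85, 79] e0.0000 Wz0.24
5 [-9, 58, 119, 106, 91, 93] e0.0000 Wz0.19
```

```bash
python3 -m jog '[[0.5,-0.014,0.008,0.01,-1.6,-3.1,8.6],[0.5,-0.028,0.017,0.02,-3.2,-6.3,17.2],[0.5,-0.042,0.025,0.03,-4.8,-9.4,25.8],[0.5,-0.056,0.033,0.04,-6.4,-12.6,34.4],[0.5,-0.07,0.042,0.05,-8,-15.7,43],[0.5,-0.085,0.05,0.06,-9.6,-18.8,51.6],[0.5,-0.1,0.058,0.07,-11.2,-22,60.2],[0.5,-0.115,0.067,0.08,-12.8,-25.1,68.8],[0.5,-0.13,0.075,0.09,-14.4,-28.3,77.4],[0.5,-0.143,0.083,0.0955,-16,-31.4,86],[0.5,-0.143,0.083,0.0955,-16,-31.4,86],[0.5,-0.143,0.083,0.0955,-16,-31.4,86]]'; python3 - <<'E'
from h import *
im,d=viewer.capture("side"); cv2.imwrite("pics/s2.png",im)
m=(im.min(2)>120)&(im.max(2)-im.min(2)<40); P=deproj("side",m,d)
c=np.array(bot.read_state()["position"]); s=np.linalg.norm(P-c,axis=1)<.09; Q=P[s]
print("white pts near tcp",len(Q),Q.min(0),Q.max(0))
for t in ("beaker",): print([(round(o["p"],2),np.round(o["xyz"],3)) for o in models.tip_of("side",t)[:4]])
im,d=viewer.capture("top"); 
for t in ("beaker","plate"): print([(round(o["p"],2),np.round(o["xyz"],3)) for o in models.tip_of("top",t)[:4]])
print(rel([.538,.313,.093],pose(65,-2,-1)), bot.read_state()["time_s"])
E
```

```text
time_s: 10.6
position: [0.5388, 0.3123, 0.202]
tcp_rot: [[0.02, -0.906, 0.424], [0.031, 0.424, 0.905], [-0.999, -0.005, 0.036]]
force: [0.2, -0.1, -0.9]
opening: 0.672
grasp_force: 30.0
white pts near tcp 483 [0.50407565 0.23040172 0.18252303] [0.5774303  0.34772932 0.23927125]
[(0.91, array([ 0.62 , -0.072,  0.002])), (0.74, array([ 0.536, -0.365,  0.006])), (0.72, array([ 0.546, -0.14 , -0.   ])), (0.62, array([0.541, 0.318, 0.236]))]
[(0.76, array([ 0.614, -0.08 ,  0.003])), (0.68, array([0.539, 0.318, 0.238])), (0.62, array([ 0.55 , -0.137, -0.002])), (0.35, array([ 0.48 , -0.334,  0.011]))]
[]
(array([ 0.1097,  0.0014, -0.004 ]), array([-0.04,  0.11,  0.27])) 10.85
```

View pics/s2.png

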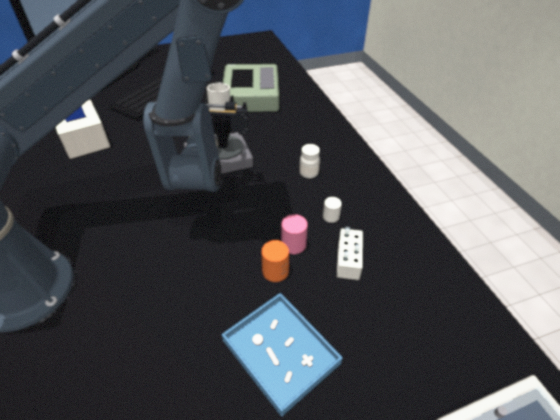

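The picture shows the beaker mouth-up in the gripper at (218,95), above the stirrer plate. Lowering it now.

```bash
python3 -m jog '[[0.5,0.04,0.001,-0.002,0,-1,0],[0.5,0.08,0.001,-0.003,0,-2,0],[0.5,0.103,0.001,-0.004,0,-2,0],[0.5,0.103,0.001,-0.004,0,-2,0],[0.5,0.103,0.001,-0.004,0,-2,0]]'; python3 -m jog '[[0.5,0.002,0,0,0,0,0],[0.5,0.004,0,0,0,0,0],[0.5,0.006,0,0,0,0,0],[0.5,0.006,0,0,0,0,0]]'
```

```text
time_s: 11.48
position: [0.5379, 0.313, 0.1001]
tcp_rot: [[0.034, -0.906, 0.421], [0.064, 0.423, 0.904], [-0.997, -0.003, 0.072]]
force: [-0.3, -0.2, -0.8]
opening: 0.672
grasp_force: 30.0
time_s: 11.98
position: [0.5381, 0.3135, 0.093]
tcp_rot: [[0.033, -0.906, 0.421], [0.064, 0.422, 0.904], [-0.997, -0.003, 0.072]]
force: [0.3, 0.8, -0.2]
opening: 0.677
grasp_force: 30.0
```

```bash
python3 -m jog '[[0.5,0.001,0,0,0,0,0],[0.5,0.002,0,0,0,0,0],[0.5,0.002,0,0,0,0,0]]';python3 -m jog '[[0.5,0.001,0,0,0,0,0],[0.5,0.002,0,0,0,0,0],[0.5,0.002,0,0,0,0,0]]'
```

```text
time_s: 12.35
position: [0.538, 0.3135, 0.0918]
tcp_rot: [[0.033, -0.906, 0.421], [0.066, 0.423, 0.904], [-0.997, -0.003, 0.074]]
force: [-1.0, -2.1, 3.6]
opening: 0.674
grasp_force: 30.0
time_s: 12.72
position: [0.538, 0.3134, 0.0916]
tcp_rot: [[0.035, -0.906, 0.421], [0.07, 0.423, 0.904], [-0.997, -0.003, 0.078]]
force: [-1.8, -3.8, 8.1]
opening: 0.676
grasp_force: 30.0
```

```bash
python3 -m jog '[[0.75,0,0,0,0,0,0],[1,0,0,0,0,0,0],[1,0,0,0,0,0,0],[1,0,0,0,0,0,0],[1,0,0,0,0,0,0]]'; python3 - <<'E'
from h import *
im,d=viewer.capture("top"); print([(round(o["p"],2),np.round(o["xyz"],3)) for o in models.tip_of("top","beaker")[:4]])
s=bot.read_state(); g=pose(35,8,1)
print(rel([.538,.313,.25],Ro.from_matrix(s["tcp_rot"])))
E
```

```text
time_s: 13.35
position: [0.5382, 0.3138, 0.0888]
tcp_rot: [[0.033, -0.906, 0.421], [0.063, 0.422, 0.904], [-0.997, -0.003, 0.071]]
force: [0.2, 0.4, 1.1]
opening: 0.994
grasp_force: 0.0
[(0.92, array([0.537, 0.311, 0.125])), (0.69, array([ 0.618, -0.078,  0.004])), (0.63, array([ 0.549, -0.135, -0.001]))]
(array([-0.1608, -0.0006,  0.0107]), array([0., 0., 0.]))
```

```bash
python3 -m jog '[[1,-0.05,0,0.003,0,0,0],[1,-0.1,0,0.007,0,0,0],[1,-0.15,0,0.01,0,0,0],[1,-0.2,0,0.014,0,0,0],[1,-0.2,0,0.014,0,0,0]]'; python3 - <<'E'
from h import *
def down(az): # tool down, y at azimuth az
    a=np.radians(az); y=np.array([np.cos(a),np.sin(a),0]); z=np.array([0,0,-1.]); return Ro.from_matrix(np.c_[np.cross(y,z),y,z])
s=bot.read_state(); R0=Ro.from_matrix(s["tcp_rot"])
P1=[.50,.20,.30]; R1=down(155); print("1",rel(P1,R1)); q,P,R=sim(P1,R1,6)
for az in (191,11):
    print(az,rel([.476,-.333,.25],down(az),P,R)); sim([.476,-.333,.25],down(az),6,q,P,R)
E
```

```text
time_s: 14.08
position: [0.5368, 0.314, 0.2932]
tcp_rot: [[0.039, -0.907, 0.42], [0.063, 0.422, 0.904], [-0.997, -0.009, 0.074]]
force: [-0.8, -0.5, -0.6]
opening: 0.996
grasp_force: 0.0
1 (array([-0.0154, -0.0148, -0.118 ]), array([-0.36, 94.24,  0.45]))
1 [-11, 35, 120, 98, 74, 115] e0.0000 Wz0.35
2 [-10, 25, 116, 83, 60, 134] e0.0000 Wz0.43
3 [-7, 18, 111, 61, 53, 158] e0.0000 Wz0.50
4 [-6, 17, 110, 49, 50, 164] e0.3540 Wz0.51
5 [-7, 16, 110, 40, 49, 164] e0.8043 Wz0.52
6 [-9, 14, 110, 30, 50, 164] e1.2334 Wz0.53
191 (array([ 0.4932, -0.2035,  0.05  ]), array([ -0.,   0., -36.]))
1 [-15, 14, 105, 18, 59, 164] e0.8017 Wz0.56
2 [-18, 15, 101, 9, 64, 164] e0.4101 Wz0.57
3 [-22, 17, 98, 1, 65, 164] e0.0559 Wz0.57
4 [-30, 19, 96, 0, 65, 151] e0.0000 Wz0.56
5 [-39, 22, 93, 0, 65, 136] e0.0000 Wz0.55
6 [-46, 26, 87, 0, 67, 123] e0.0000 Wz0.54
11 (array([ 0.4932, -0.2035,  0.05  ]), array([  0.,   0., 144.]))
1 [-20, 14, 122, 44, 34, 164] e1.4826 Wz0.48
2 [-24, 17, 130, 65, 17, 164] e1.5485 Wz0.45
3 [-25, 19, 131, 88, 4, 164] e1.5548 Wz0.43
4 [-31, 21, 129, 107, 0, 163] e1.5939 Wz0.43
5 [-40, 23, 126, 122, 0, 163] e1.5783 Wz0.42
6 [-47, 26, 122, 139, 0, 163] e1.4470 Wz0.41
```

```bash
cat >> h.py <<'E'
def down(az):
    a=np.radians(az); y=np.array([np.cos(a),np.sin(a),0]); z=np.array([0,0,-1.]); return Ro.from_matrix(np.c_[np.cross(y,z),y,z])
E
python3 - <<'E'
from h import *
s=bot.read_state(); R0=Ro.from_matrix(s["tcp_rot"])
P1=[.52,.20,.32]; R1=R0*Ro.from_euler('z',-100,degrees=True); print("1",rel(P1,R1)); q,P,R=sim(P1,R1,4)
for az in (11,-30,-50):
    P2=[.53,0.0,.33]; print(az,rel(P2,down(az),P,R)); q2,p2,r2=sim(P2,down(az),6,q,P,R)
    print(rel([.476,-.333,.25],down(11),p2,r2)); sim([.476,-.333,.25],down(11),3,q2,p2,r2)
E
```

```text
1 (array([-0.0346, -0.0331, -0.1082]), array([  -0.,    0., -100.]))
1 [-13, 45, 121, 102, 91, 78] e0.0000 Wz0.28
2 [-17, 44, 122, 98, 92, 53] e0.0000 Wz0.28
3 [-21, 43, 122, 94, 93, 29] e0.0000 Wz0.29
4 [-26, 42, 122, 90, 94, 5] e0.0000 Wz0.30
11 (array([ 0.096 , -0.0057, -0.1759]), array([ -40.1 , -100.34,  -84.82]))
1 [-28, 36, 110, 72, 93, 8] e0.0000 Wz0.36
2 [-27, 32, 99, 56, 95, 7] e0.0000 Wz0.43
3 [-24, 28, 90, 42, 96, 2] e0.0000 Wz0.50
4 [-20, 25, 85, 27, 94, -6] e0.0000 Wz0.57
5 [-16, 21, 84, 13, 87, -15] e0.0000 Wz0.61
6 [-12, 17, 88, 0, 75, -23] e0.0000 Wz0.62
(array([-0.3166, -0.1165,  0.08  ]), array([0., 0., 0.]))
1 [-24, 18, 91, 0, 71, -35] e0.0000 Wz0.60
2 [-36, 21, 91, 0, 68, -47] e0.0000 Wz0.57
3 [-46, 26, 87, 0, 67, -57] e0.0000 Wz0.54
-30 (array([ 0.096 , -0.0057, -0.1759]), array([-67.09, -73.78, -55.99]))
1 [-28, 34, 113, 74, 89, 13] e0.0000 Wz0.37
2 [-28, 28, 104, 59, 87, 18] e0.0000 Wz0.45
3 [-26, 24, 96, 44, 86, 20] e0.0000 Wz0.52
4 [-22, 21, 91, 30, 84, 20] e0.0000 Wz0.57
5 [-17, 19, 88, 15, 81, 19] e0.0000 Wz0.61
6 [-12, 17, 88, 0, 75, 18] e0.0000 Wz0.62
(array([-0.3154,  0.1197,  0.08  ]), array([  0.,   0., -41.]))
1 [-24, 18, 91, 0, 71, -8] e0.0000 Wz0.60
2 [-36, 21, 91, 0, 68, -33] e0.0000 Wz0.57
3 [-46, 26, 87, 0, 67, -57] e0.0000 Wz0.54
-50 (array([ 0.096 , -0.0057, -0.1759]), array([-76.83, -59.42, -41.24]))
1 [-29, 33, 115, 76, 87, 15] e0.0000 Wz0.38
2 [-28, 26, 107, 61, 83, 23] e0.0000 Wz0.45
3 [-26, 22, 99, 46, 81, 29] e0.0000 Wz0.52
4 [-22, 19, 93, 31, 80, 33] e0.0000 Wz0.58
5 [-17, 17, 90, 16, 78, 36] e0.0000 Wz0.61
6 [-12, 17, 88, 0, 75, 38] e0.0000 Wz0.62
(array([-0.2554,  0.2204,  0.08  ]), array([  0.,   0., -61.]))
1 [-24, 18, 91, 0, 71, 5] e0.0000 Wz0.60
2 [-36, 21, 91, 0, 68, -27] e0.0000 Wz0.57
3 [-46, 26, 87, 0, 67, -57] e0.0000 Wz0.54
```

```bash
python3 -m jog '[[0.3,-0.004,-0.003,-0.011,0,0,-10],[0.3,-0.007,-0.006,-0.022,0,0,-20],[0.3,-0.01,-0.01,-0.033,0,0,-30],[0.3,-0.014,-0.013,-0.044,0,0,-40],[0.3,-0.017,-0.016,-0.055,0,0,-50],[0.3,-0.02,-0.02,-0.066,0,0,-60],[0.3,-0.024,-0.023,-0.077,0,0,-70],[0.3,-0.028,-0.026,-0.088,0,0,-80],[0.3,-0.031,-0.03,-0.098,0,0,-90],[0.3,-0.035,-0.033,-0.108,0,0,-100],[0.3,-0.035,-0.033,-0.108,0,0,-100]]'; python3 - <<'E'
from h import *
a,b=rel([.53,0,.33],down(-30)); print(a,b,(b/12).round(2),(a/12).round(4))
E
```

```text
time_s: 15.45
position: [0.5213, 0.1992, 0.3158]
tcp_rot: [[0.887, 0.187, 0.423], [-0.428, -0.01, 0.904], [0.173, -0.982, 0.071]]
force: [0.4, -0.1, -0.4]
opening: 0.303
grasp_force: 0.0
[ 0.0955 -0.0103 -0.1753] [-67.3  -73.5  -56.55] [-5.61 -6.12 -4.71] [ 0.008  -0.0009 -0.0146]
```

```bash
python3 -m jog '[[0.3,0.008,-0.001,-0.015,-5.6,-6.1,-4.7],[0.3,0.016,-0.002,-0.029,-11.2,-12.2,-9.4],[0.3,0.024,-0.003,-0.044,-16.8,-18.4,-14.1],[0.3,0.032,-0.003,-0.058,-22.4,-24.5,-18.8],[0.3,0.04,-0.004,-0.073,-28,-30.6,-23.5],[0.3,0.048,-0.005,-0.088,-33.7,-36.7,-28.3],[0.3,0.056,-0.006,-0.102,-39.3,-42.9,-33],[0.3,0.064,-0.007,-0.117,-44.9,-49,-37.7],[0.3,0.072,-0.008,-0.131,-50.5,-55.1,-42.4],[0.3,0.08,-0.009,-0.146,-56.1,-61.3,-47.1],[0.3,0.088,-0.009,-0.161,-61.7,-67.4,-51.8],[0.3,0.0955,-0.01,-0.175,-67.3,-73.5,-56.5],[0.3,0.0955,-0.01,-0.175,-67.3,-73.5,-56.5]]'; python3 - <<'E'
from h import *
print(rel([.45,-.333,.22],down(11)))
im,d=viewer.capture("top"); P=deproj("top",np.ones(d.shape,bool),d)
s=(np.hypot(P[:,0]-.538,P[:,1]-.313)<.05)&(P[:,2]>.11)&(P[:,2]<.14); print("rim",cv2.minEnclosingCircle((P[s][:,:2]*1000).astype(np.float32)),np.percentile(P[s][:,2],[5,50,95]))
i=viewer.camera_info("wrist"); T=np.linalg.inv(i["world_to_cam"]); s=bot.read_state(); R=np.array(s["tcp_rot"]); print("cam in tool",R.T@(T[:3,3]-s["position"]), R.T@T[:3,2])
E
```

```text
time_s: 17.08
position: [0.5291, 0.003, 0.3301]
tcp_rot: [[0.499, 0.867, 0.0], [0.867, -0.499, 0.001], [0.001, -0.0, -1.0]]
force: [-0.2, 0.1, 0.8]
opening: 0.302
grasp_force: 0.0
(array([-0.3307,  0.0992,  0.1098]), array([  0.  ,  -0.06, -40.94]))
rim ((536.1742553710938, 314.1121520996094), 30.58861541748047) [0.11154475 0.12354251 0.12809879]
cam in tool [ 0.08426547  0.00077824 -0.15198769] [-3.03619888e-01  4.81343397e-04  9.52793121e-01]
```

```bash
python3 -m jog '[[0.3,-0.05,0.02,0.015,0,0,-7],[0.3,-0.1,0.04,0.03,0,0,-14],[0.3,-0.15,0.06,0.05,0,0,-21],[0.3,-0.2,0.08,0.07,0,0,-28],[0.3,-0.25,0.1,0.09,0,0,-35],[0.3,-0.318,0.122,0.11,0,0,-41],[0.3,-0.318,0.122,0.11,0,0,-41],[0.3,-0.318,0.122,0.11,0,0,-41],[0.3,-0.318,0.122,0.11,0,0,-41]]'; python3 - <<'E'
from h import *
i=viewer.camera_info("wrist"); s=bot.read_state(); im,d=viewer.capture("wrist"); cv2.imwrite("pics/w1.png",im)
o=models.outline_of("wrist","long_bar"); print([(round(x["p"],2),x["mask"].sum(),np.argwhere(x["mask"]).mean(0)[::-1].round()) for x in o[:4]])
print([(round(x["p"],2),np.round(x["xyz"],4)) for x in models.tip_of("wrist","long_bar")[:3]])
w=(im.min(2)>170).astype(np.uint8); n,l,st,ce=cv2.connectedComponentsWithStats(w)
for k in range(1,n):
    if st[k,4]<150: continue
    P=deproj("wrist",l==k,d,i); P=P[P[:,2]<.03]
    if len(P)<50: continue
    r=cv2.minAreaRect((P[:,:2]*1000).astype(np.float32)); pc=np.linalg.svd(P[:,:2]-P[:,:2].mean(0),full_matrices=False)[2][0]
    print(ce[k].round(),st[k,4],P.mean(0).round(4),"size",np.round(r[1],1),"ctr",np.round(r[0],1),"az",np.degrees(np.arctan2(pc[1],pc[0])).round(1))
E
```

```text
time_s: 18.25
position: [0.4773, -0.3342, 0.2211]
tcp_rot: [[-0.191, 0.982, 0.002], [0.982, 0.191, 0.001], [0.0, 0.003, -1.0]]
force: [0.2, 0.1, 0.4]
opening: 0.298
grasp_force: 0.0
[(0.81, np.int64(218), array([278., 185.]))]
[(0.82, array([ 0.4782, -0.3377,  0.0088]))]
[525.  84.] 4381 [ 0.7116 -0.153   0.0082] size [105.7  81.5] ctr [ 737.5 -171.9] az -119.0
[242. 146.] 885 [ 0.4228 -0.2966  0.0048] size [29.5 71.2] ctr [ 425.9 -297.3] az -64.8
[320. 162.] 1237 [ 0.521  -0.2961  0.0057] size [69.6 44.7] ctr [ 519.6 -303.7] az -148.1
[271. 149.] 241 [ 0.459  -0.2917  0.0143] size [20.5 18.9] ctr [ 459.  -291.7] az -2.9
[279. 185.] 248 [ 0.4762 -0.3339  0.0131] size [10.2 40.5] ctr [ 476.6 -334.9] az -77.5
[320. 217.] 193 [ 0.5365 -0.3646  0.0141] size [19.2 23.6] ctr [ 538.  -365.8] az -19.3
[274. 234.] 980 [ 0.4832 -0.4022  0.0058] size [64.4 41.7] ctr [ 484.3 -400.1] az -162.7
```

View pics/w1.png

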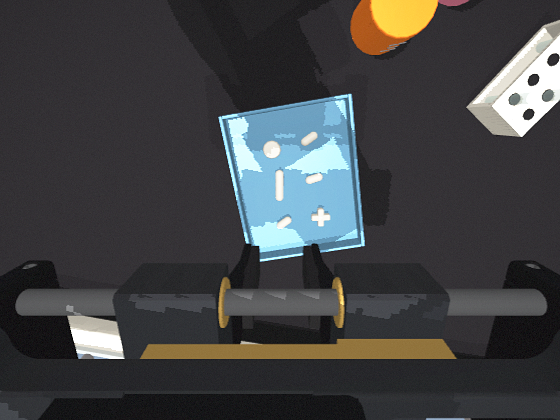

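The wrist picture shows the long bar at (279,185), between the disc (271,149) and a short bar (284,222), and square between the fingers. It measures 40.5 mm, centred at (0.4765, -0.3345).

```bash
python3 -m jog '[[0.28,-0.0005,-0.001,0.06,0,0,-1.5],[0.28,-0.0005,-0.001,0.12,0,0,-1.5],[0.28,-0.0005,-0.001,0.17,0,0,-1.5],[0.28,-0.0005,-0.001,0.17,0,0,-1.5],[0.28,-0.0005,-0.001,0.17,0,0,-1.5]]'; python3 -c "
from h import *
print(rel([.4765,-.3345,.0165],down(12.5)))"
```

```text
time_s: 19.02
position: [0.4779, -0.3369, 0.0528]
tcp_rot: [[-0.218, 0.976, 0.005], [0.976, 0.218, -0.003], [-0.004, 0.004, -1.0]]
force: [0.2, -1.1, 0.6]
opening: 0.281
grasp_force: 0.0
(array([ 0.0027, -0.001 ,  0.0363]), array([0.22, 0.22, 0.09]))
```

```bash
python3 -m jog '[[0.28,0.002,-0.001,0.015,0,0,0],[0.28,0.002,-0.001,0.03,0,0,0],[0.28,0.002,-0.001,0.036,0,0,0],[0.28,0.002,-0.001,0.036,0,0,0]]'; python3 -m jog '[[0,0,0,0,0,0,0],[0,0,0,0,0,0,0],[0,0,0,0,0,0,0],[0,0,0,0,0,0,0],[0,0,0,0,0,0,0]]'
```

```text
time_s: 19.52
position: [0.4751, -0.3345, 0.0154]
tcp_rot: [[-0.217, 0.976, 0.002], [0.976, 0.217, -0.0], [-0.001, 0.002, -1.0]]
force: [-0.8, 1.2, 3.7]
opening: 0.278
grasp_force: 2.2
time_s: 20.15
position: [0.475, -0.3349, 0.0154]
tcp_rot: [[-0.217, 0.976, 0.002], [0.976, 0.217, -0.001], [-0.002, 0.002, -1.0]]
force: [-1.8, -0.6, 5.3]
opening: 0.101
grasp_force: 30.7
```

```bash
python3 -m jog '[[0,0,0,-0.03,0,0,0],[0,0,0,-0.08,0,0,0],[0,0,0,-0.13,0,0,0],[0,0,0,-0.18,0,0,0],[0,0,0,-0.22,0,0,0],[0,0.05,0.016,-0.23,0,0,0],[0,0.1,0.032,-0.23,0,0,0],[0,0.15,0.049,-0.23,0,0,0],[0,0.2,0.065,-0.23,0,0,0],[0,0.25,0.081,-0.23,0,0,0],[0,0.3,0.097,-0.23,0,0,0],[0,0.35,0.113,-0.23,0,0,0],[0,0.4,0.13,-0.23,0,0,0],[0,0.45,0.146,-0.23,0,0,0],[0,0.5,0.162,-0.23,0,0,0],[0,0.55,0.178,-0.23,0,0,0],[0,0.59,0.19,-0.23,0,0,0],[0,0.6195,0.2007,-0.23,0,0,0],[0,0.6195,0.2007,-0.23,0,0,0],[0,0.6195,0.2007,-0.23,0,0,0]]'; python3 - <<'E'
from h import *
im,d=viewer.capture("wrist"); cv2.imwrite("pics/w2.png",im); im2,d2=viewer.capture("side")
i=viewer.camera_info("wrist")
P=deproj("wrist",im.min(2)>100,d,i); s=(np.hypot(P[:,0]-.537,P[:,1]-.313)<.05)&(P[:,2]>.115)&(P[:,2]<.14)
print("rim",s.sum(),cv2.minEnclosingCircle((P[s][:,:2]*1000).astype(np.float32)) if s.sum()>5 else 0)
for c in ("wrist","side"): print(c,[(round(o["p"],2),np.round(o["xyz"],3)) for o in models.tip_of(c,"beaker")[:2]],[(round(o["p"],2),np.round(o["xyz"],3)) for o in models.tip_of(c,"long_bar")[:2]])
print(rel([.5365,.3135,.13],down(12.5)))
E
```

```text
time_s: 22.65
position: [0.5357, 0.3133, 0.244]
tcp_rot: [[-0.217, 0.976, 0.001], [0.976, 0.217, -0.002], [-0.002, 0.001, -1.0]]
force: [-0.5, 0.3, -0.2]
opening: 0.104
grasp_force: 30.0
rim 869 ((538.327392578125, 311.91162109375), 29.871204376220703)
wrist [(0.7, array([0.536, 0.311, 0.128]))] [(0.68, array([0.538, 0.31 , 0.236]))]
side [(0.74, array([ 0.62 , -0.072,  0.001])), (0.62, array([ 0.547, -0.14 , -0.   ]))] []
(array([6.000e-04, 1.000e-04, 1.147e-01]), array([ 0.12,  0.08, -0.03]))
```

View pics/w2.png

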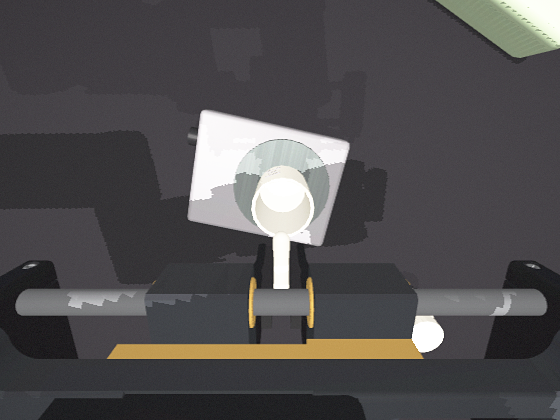

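The picture shows the bar held at (281,262) and the open beaker at (283,203), centred on the plate. Lowering into the mouth.

```bash
python3 -m jog '[[0,0,0.001,0.05,0,0,0],[0,0,0.001,0.09,0,0,0],[0,0,0.001,0.11,0,0,0],[0,0,0.001,0.125,0,0,0],[0,0,0.001,0.138,0,0,0],[0,0,0.001,0.138,0,0,0],[0,0,0.001,0.138,0,0,0]]'; python3 -m jog '[[0.16,0,0,0,0,0,0],[0.18,0,0,0,0,0,0],[0.18,0,0,0,0,0,0],[0.18,0,0,0,0,0,0]]'
```

```text
time_s: 23.82
position: [0.538, 0.3141, 0.1074]
tcp_rot: [[-0.217, 0.976, 0.004], [0.976, 0.217, -0.0], [-0.001, 0.004, -1.0]]
force: [0.1, 0.2, -0.1]
opening: 0.102
grasp_force: 30.0
time_s: 24.32
position: [0.5375, 0.3139, 0.1067]
tcp_rot: [[-0.217, 0.976, 0.003], [0.976, 0.217, -0.001], [-0.001, 0.002, -1.0]]
force: [0.2, -0.1, 0.1]
opening: 0.181
grasp_force: 0.0
```

```bash
python3 -m jog '[[0.18,0,0,-0.03,0,0,0],[0.18,0,0,-0.07,0,0,0],[0.18,0,0,-0.12,0,0,0],[0.18,-0.05,0,-0.16,0,0,0],[0.18,-0.1,0,-0.2,0,0,0],[0.18,-0.1,0,-0.2,0,0,0],[0.18,-0.1,0,-0.2,0,0,0]]'; python3 - <<'E'
from h import *
i=viewer.camera_info("wrist"); im,d=viewer.capture("wrist"); 
for t in ("beaker","long_bar"): print(t,[(round(o["p"],2),np.round(o["xyz"],3)) for o in models.tip_of("wrist",t)[:2]])
P=deproj("wrist",d>0,d,i); u=(i["world_to_cam"]@[.537,.313,.1,1])[:3]; u=(u[:2]/u[2]*i["fx"]+[i["cx"],i["cy"]]).astype(int); print(u)
y,x=max(u[1]-60,0),max(u[0]-60,0); cv2.imwrite("pics/w3.png",cv2.resize(im[y:y+120,x:x+120],(560,560),interpolation=cv2.INTER_CUBIC))
E
```

```text
time_s: 25.2
position: [0.5581, 0.2165, 0.3063]
tcp_rot: [[-0.216, 0.976, 0.001], [0.976, 0.216, -0.0], [-0.001, 0.001, -1.0]]
force: [-0.0, -0.2, -0.1]
opening: 0.177
grasp_force: 0.0
beaker [(0.94, array([ 0.618, -0.073,  0.002])), (0.57, array([0.536, 0.314, 0.128]))]
long_bar [(0.49, array([0.541, 0.313, 0.061]))]
[280 101]
```

View pics/w3.png

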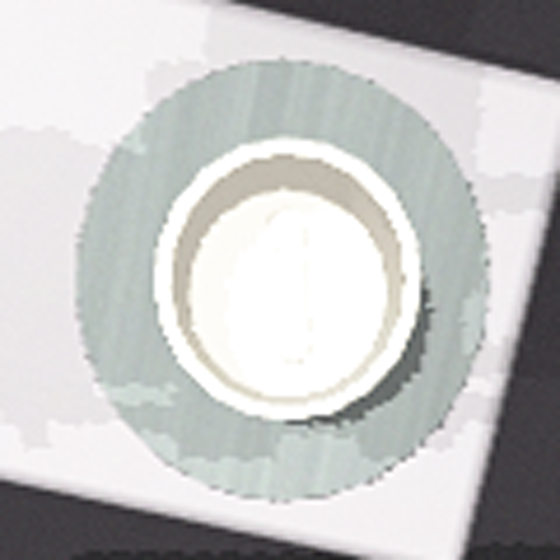

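The beaker is standing centred on the plate. The bar is faintly visible lying on its bottom, at crop (290,285), and the network puts it at z = 0.061 m. Nothing is touching the robot, so I'm handing in.

```bash
python3 -c "
from h import *
print(workorder.hand_in())"
```

```text
the job is handed in; nothing more can be done
None
```

I handed the job in at about 25 s: the white beaker stands mouth-up in the middle of the plate with the long bar lying on its bottom, but the hand-in gave no verdict and I didn't re-check the other pieces afterwards.

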